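Set a bridge blank to its saw line on the bench hook

TASK

Get the dark rosewood bridge blank ready for sawing, without ever lifting it: push it square against the fence of the bench hook, then slide it along the fence until its white pencil line sits exactly at the right-hand end of the board, so that the marked waste sticks out past that end. Then swing the wooden cam lever all the way over to lock the blank against the fence, and leave the other things where they are.

Things in the scene. Friction and masses are not known exactly. Their poses are not given: they have to be found in the camera images.
- bench_hook: sawing board (bench hook), fixed, hooked over the bench's front edge and always square to the bench: a pale plywood board 350 mm deep (x) by 330 mm wide (y), its top 18 mm above the bench. Along its far side runs a brown wooden fence, the full width of the board, 26 mm thick, standing 20 mm above the board's top; the fence's near face is at x = +149 mm. Origin: on the bench under the middle of the board; x away from the robot, y to the left
- saw_end (a point): point on the top edge of the board's right-hand end (y = -165 mm of the bench hook), where the saw will run; 16 mm in front of the fence's face, axes as the bench hook's. The blank's pencil line must come to the y of this point
- blank_mid (a point): centre (half-way up) of the rosewood bridge blank, a loose flat dark bar 32 mm wide (its x), 170 mm long (its y), 10.5 mm thick, about 55 g (rounded fingertips ride up over its low edge unless they push it close above the board, some 2 mm or less); it starts on the board's left part, some 25 to 50 mm short of the fence and askew, its marked end to the right (-y)
- cut_line (a point): middle of the white pencil line that is drawn straight across the top of the blank (1.6 mm wide), 20 to 40 mm from the blank's right-hand (-y) end, differently in every run; on the blank's top face, axes along the blank's
- cam_pivot (a point): pivot bolt of the cam lever, a point on the board's top face, 55 mm in front of the fence's face and 55 mm left of the board's right-hand end. The pivot is upright. Round it, under the lever, sits the waxed round wooden cam, 36 mm across, 17 mm high, set 6 mm off-centre: open, it leaves 35 to 37 mm between itself and the fence, so the 32 mm blank passes only when it lies along the fence; closed, it nips the blank
- cam_lever (a joint): angle of the cam lever: 0 = open, the lever pointing straight to the robot (-x); it swings clockwise seen from above and is closed at 1.5 rad (a hard stop), pointing to the left (+y) along the blank. Stiff by friction: it stays where it is left, about 2 N at its end move it; somewhat more over the last 0.6 rad, where the cam bears on the blank
- lever_tip (a point): middle of the lever's round end (16 mm across), 78 mm from the pivot; the lever is a dark wooden bar about 14 mm wide whose sides span 4 to 16 mm above the board's top; this point is 10 mm above the board's top
- white_pencil: bystander: white pencil lying loose on the bench behind the fence, about 180 mm long, 8 mm thick
- thumb_plane: bystander: small loose hand plane, 66 x 96 x 34 mm, on the bench right of the board
- masking_tape: bystander: loose roll of masking tape, 105 mm across, 19 mm high, on the bench left of the board
- nut_blank: bystander: small loose white bone bar, 27 x 54 x 8 mm over all, on the bench right of the board

How it is judged:
By the outcome, as a careful person would: the job done as asked, in the order asked, and still so for the second after the job is handed in, with the robot touching nothing.
It also fails if it takes over 72 s, if anything falls off the work surface, if the arm or the gripper's body presses on something with over 40 N, if the wrist force passes 120 N, or if a joint passes its speed limit or range.

ROBOT

A 6-joint arm with a two-finger parallel gripper is mounted at the origin on a cart in front of the work surface, level with it; the furniture and walls round the work are solid. World frame = base frame: x ahead of the robot, y to its left, z up, the work surface at z = 0. Lengths are in mm, angles in rad, forces in N, time in s.
With the tool pointing down it reaches from about 325 to 875 mm from the base axis. Payload 4.4 kg.
Tool frame: the origin (TCP) lies midway between the tips of the shut fingers; the grasp point (between the pads) lies manip.grip_point_offset behind it (manip.grip_point_offset is the distance from the TCP to the grasp point, in mm); z points along the fingers, y is the line along which they close (so a half turn about z gives the same grasp; the last joint's range is limited). The gripper opens to 85 mm and grips with 20 to 120 N. Pads are 22 mm wide; open, the fingers measure 114 mm over their backs; the gripper's body (76 mm by 85 mm) begins 54 mm behind the grasp point. The pads swing forward as they close: fully open they stand 13 mm farther back than shut.
Start: joints at [1.107, 0.207, 1.542, -0, 1.393, -0.15], TCP at [177.498, 546.92, 231.282] pointing down, gripper open.
Joint ranges: [-2.73, 2.73], [-0.86, 2.22], [0.23, 2.46], [-1.11, 4.25], [0.08, 2.63], [-2.82, 2.82]. Speed limits (rad/s): [2.79, 2.79, 3.14, 3.14, 3.14, 3.14].

INTERFACE

Orientations are given as a unit quaternion [x, y, z, w].
In Python, from workcell import manip gives the robot as it stands. The module is installed in compiled form; this text tells all that it offers.
- The arm moves only by the tool send_rows, never from a script. Its arguments are lists of equal length, an entry for each row: "offset": the shift along the tool's x, y, z in units of 0.05 m (1.0 is 0.05 m), a list of three; "rot": the turn, a rotation vector about the tool's x, y, z in units of 10 degrees (1.0 is 10 degrees), a list of three; "jaw": the opening in per cent of the stroke, from 0 (shut) to 100 (fully open). A call has 1 to 20 rows; each row shifts and turns the commanded pose from where the row before left it, along the tool's axes as they then stand; what a row does not reach is not made up. A row lasts 1/8 s, in which the tool goes at most 62.5 mm and 10.7 degrees, less where a joint would pass 70% of its speed; a pose out of reach is approached as far as the arm can. A call with a number of a shift or a turn outside -1 to 1 is refused whole. A call with a gripper value outside its range is refused whole. The fingers move at their own pace and stop on an object; "grip_force" is the grip in N (left out, the last holds). Time passes only in rows, so rows that do not move let the fingers close. It gives the time, the measured TCP pose, the force, the opening and the grip force at its end, in the units of the state.
- manip.get_obs(): the state, without advancing time (a new reading comes with each control period).
- manip.read_camera(name): name is "scene" or "top"; returns a dict with "color" (400x640x3 uint8, red, green, blue), "intrinsics" (3x3 intrinsics, pixels), "rvec" (rotation vector, rad) and "tvec" (3), from world to camera coordinates, as OpenCV has them. Camera axes: x right, y down, z forward; pixel columns grow to the right and rows downward; lengths in mm; the calibration is good to about 2 mm. A picture is of the moment at which its call begins. There is no depth.
- manip.close_job(): hands the job in; it is judged then, once.
Trained networks look in the newest picture that a camera, given by its name, has taken for a name from the list of things; names that differ only in an ending like _2 or _b are one class to them, and where a whole thing is asked for, a point or a joint stands for the part that bears it (a point fixed in the world has none). Each returns a list of dicts, best first, with "conf" (0 to 1); they miss things now and then, are a little off and sometimes report something else, mostly with a low value. They report only what shows in the picture. A call takes as long as a camera call.
- manip.masks_of(camera, thing): "mask" (400x640 bool, what is visible of it) and "rect" ([left, top, width, height] in pixels, round what is visible of it).
- manip.pinpoint(camera, thing): "pixel" ([column, row] in pixels: a listed point, or the origin of a listed thing).
The state is a dict: "t": time; "joint_positions": joint angles; "joint_velocities": joint speeds; "effort": joint torques, N m; "ee_pos": TCP position; "orientation": TCP orientation; "wrist_force": force on the tool from outside, world axes, zero at the start; "torque": the same for the moment, N m; "gripper_width": opening from 0.0 (shut) to 1.0 (fully open); "gripper_force": force on a finger pad.
Only numpy, scipy, OpenCV 4.12 (cv2) and the standard library are available. Lean on these libraries where they do the work, as an engineer would, in place of code of your own. Each camera call takes 0.05 s, during which the arm holds its last target. There are 200 camera calls.

## Working session

There is one attempt and no reset: what is moved stays moved. The work goes in short steps, Python scripts to look and compute and a tool call to move; the robot and the scene stay as the last step left them, time stands still between calls to the robot, and variables do not carry over. Pictures are saved under pics/ and viewed, at most 10 in all, crops included, and the job is handed in when it is done.

Besides the shell and the picture viewer there is one more tool, called after "Request:" as name(argument=value, ...), one argument or row to a line, values as JSON. send_rows: Moves the arm, as the interface text tells. Shifts and turns lie within -1 to 1; 1 stands for 0.05 m of shift or 10 degrees of turn. Its arguments: {"type":"object","properties":{"offset":{"type":"array","items":{"type":"array","items":{"type":"number"}}},"rot":{"type":"array","items":{"type":"array","items":{"type":"number"}}},"jaw":{"type":"array","items":{"type":"number"}},"grip_force":{"type":"number"}},"required":["offset","rot","jaw"]}

```bash
mkdir -p pics; cat > h.py <<'E'
import numpy as np, cv2
from workcell import manip
def cam(n):
    c=manip.read_camera(n); R,_=cv2.Rodrigues(np.array(c["rvec"],float)); c["R"]=R; return c
def ray(c,px,z):
    K=np.array(c["intrinsics"],float); t=np.array(c["tvec"],float).ravel()
    d=c["R"].T@np.linalg.inv(K)@np.array([px[0],px[1],1.]); o=-c["R"].T@t
    return o+d*(z-o[2])/d[2]
def proj(c,P):
    return cv2.projectPoints(np.array(P,float).reshape(-1,1,3),np.array(c["rvec"],float),np.array(c["tvec"],float),np.array(c["intrinsics"],float),None)[0].reshape(-1,2)
def save(c,n): cv2.imwrite("pics/"+n,c["color"][:,:,::-1])
E
python3 - <<'E'
from h import *
o=manip.get_obs(); print(o, manip.grip_point_offset)
Z=dict(bench_hook=0,saw_end=18,blank_mid=23.2,cut_line=28.5,cam_pivot=18,lever_tip=28)
for n in("top","scene"):
    c=cam(n); save(c,n+"0.png"); print(n, (-c["R"].T@np.array(c["tvec"]).ravel()).round())
    for k,z in Z.items():
        for d in manip.pinpoint(n,k)[:2]: print(k,round(d["conf"],2),np.round(d["pixel"],1),ray(c,d["pixel"],z).round(1))
E
```

```text
{'t': 0.0, 'joint_positions': array([ 1.10649333e+00,  2.07377600e-01,  1.54299539e+00,  4.11092572e-05,
        1.39349827e+00, -1.50477660e-01]), 'joint_velocities': array([ 1.57479695e-03,  3.24858660e-05,  3.63955959e-04, -1.87170750e-03,
       -1.80081542e-03,  1.14306496e-03]), 'effort': array([ 1.77900151e-04, -3.83032250e+01, -2.91596389e+01, -1.94943436e-04,
        1.07137774e-02, -1.88718707e-05]), 'ee_pos': array([177.13931702, 546.22425219, 230.13019033]), 'orientation': array([ 1.56273057e-01,  9.87713234e-01, -1.07977870e-03, -3.64001466e-04]), 'wrist_force': array([-0.29543663, -0.01389635,  0.72231192]), 'torque': array([-0.0068314 ,  0.03006403,  0.04085948]), 'gripper_force': 0.0, 'gripper_width': 1.0010405930201527} 18.700000000000003
top [ 228.  -10. 1235.]
bench_hook 0.7 [338.6 239.6] [390.4 -37.1   0. ]
bench_hook 0.41 [317.9 203.3] [479.2  14.7   0. ]
saw_end 0.95 [406.5 181.6] [ 533.2 -200.8   18. ]
saw_end 0.65 [458.4 199.4] [ 490.8 -325.7   18. ]
blank_mid 0.8 [318.  203.4] [474.3  14.   23.2]
cut_line 0.15 [358.6 152.7] [601.5 -83.   28.5]
cam_pivot 0.96 [383.4 202.1] [ 481.2 -144.1   18. ]
lever_tip 0.54 [381.9 233.7] [ 402.5 -139.    28. ]
scene [  71. -810.  948.]
bench_hook 0.58 [292.6 230.7] [386.8 -37.1   0. ]
saw_end 0.92 [372.3 255.7] [ 527.3 -204.8   18. ]
blank_mid 0.61 [318.  205.2] [4.766e+02 2.000e-01 2.320e+01]
blank_mid 0.48 [314.9 246.4] [ 409.3 -125.5   23.2]
cam_pivot 0.64 [347.  243.7] [ 488.2 -146.1   18. ]
lever_tip 0.52 [316.8 248. ] [ 409.7 -135.5   28. ]
```

```bash
python3 - <<'E'
import cv2
a=cv2.imread("pics/top0.png")[110:310,220:500]; cv2.imwrite("pics/top0c.png",cv2.resize(a,None,fx=2.85,fy=2.85,interpolation=cv2.INTER_CUBIC))
a=cv2.imread("pics/scene0.png")[110:330,180:460]; cv2.imwrite("pics/scene0c.png",cv2.resize(a,None,fx=2.7,fy=2.7,interpolation=cv2.INTER_CUBIC))
E
```

```text
(no output)
```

View pics/top0c.png

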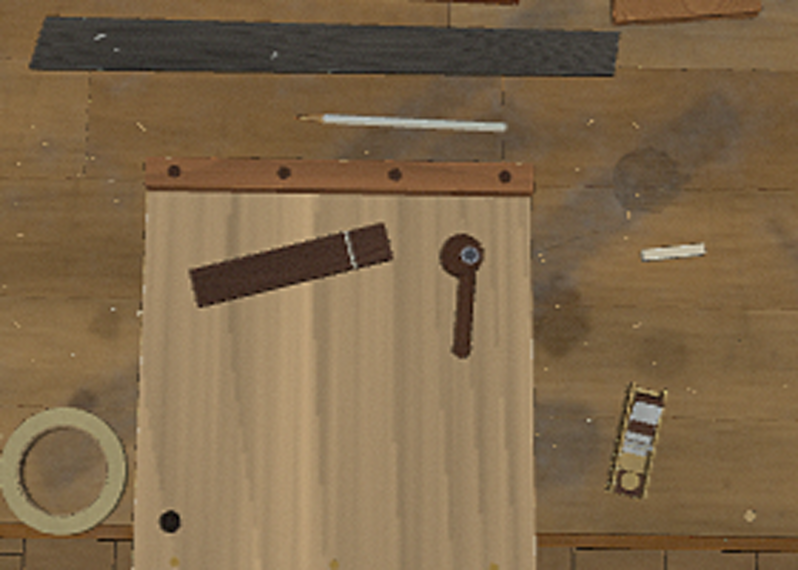

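View pics/scene0c.png

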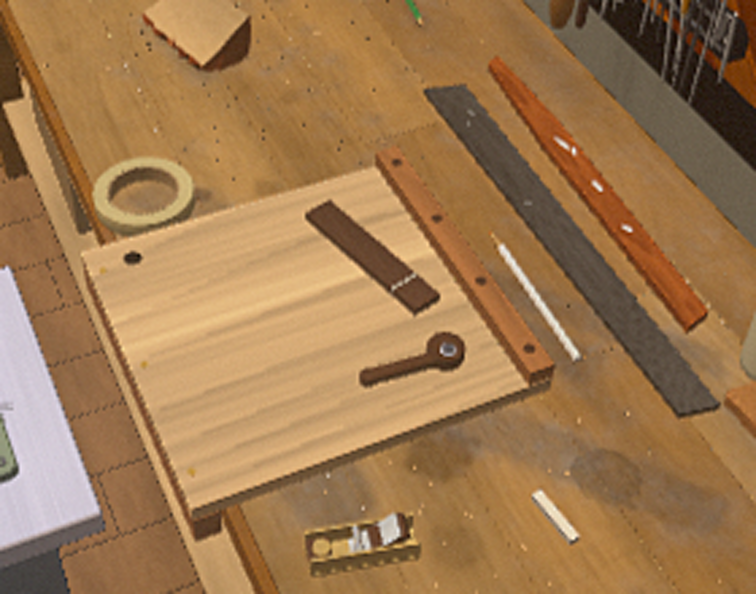

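The crops show the board with the fence at the far side. The blank lies askew at around crop (290,265), with its line at (350,250). The lever is open, with its pivot at (468,255) and tip at (461,352). I'll now measure these more precisely.

```bash
cat >> h.py <<'E'
def rect(c,z,x0,x1,y0,y1,s=0.5):
    # metric image of plane z: rows = x descending, cols = y descending
    n=lambda a,b:int((b-a)/s)
    P=np.array([[x1,y1,z],[x1,y0,z],[x0,y0,z],[x0,y1,z]],float)
    H=cv2.getPerspectiveTransform(proj(c,P).astype(np.float32),np.float32([[0,0],[n(y0,y1),0],[n(y0,y1),n(x0,x1)],[0,n(x0,x1)]]))
    return cv2.warpPerspective(c["color"],H,(n(y0,y1),n(x0,x1)),flags=cv2.INTER_CUBIC)
def blank(n,c,z=28.5):
    m=[d for d in manip.masks_of(n,"blank_mid")][:1]
    if not m: return None
    m=m[0]; k=m["mask"].astype(np.uint8)
    ct=max(cv2.findContours(k,cv2.RETR_EXTERNAL,cv2.CHAIN_APPROX_NONE)[0],key=cv2.contourArea).reshape(-1,2)
    W=np.array([ray(c,p,z)[:2] for p in ct]); (cx,cy),(w,h),a=cv2.minAreaRect(W.astype(np.float32))
    # pencil line: bright pixels inside filled mask
    k2=cv2.morphologyEx(k,cv2.MORPH_CLOSE,np.ones((7,7)));k2=cv2.erode(k2,np.ones((3,3)))
    g=c["color"].astype(float).mean(2); med=np.median(g[k2>0]); yy,xx=np.nonzero((k2>0)&(g>med+35)); w8=g[yy,xx]-med
    L=np.average([ray(c,p,z)[:2] for p in zip(xx,yy)],axis=0,weights=w8) if len(xx) else None
    return m["conf"],(cx,cy),(w,h),a,cv2.boxPoints(((cx,cy),(w,h),a)),L,len(xx)
E
python3 - <<'E'
from h import *
np.set_printoptions(precision=1,suppress=True)
for n in("top","scene"):
    c=cam(n); print(n)
    b=blank(n,c)
    for v in b: print(v)
    im=rect(c,18,330,600,-260,200)
    cv2.imwrite(f"pics/r_{n}.png",im[:,:,::-1])
    g=im.astype(float)
    # right board edge: gradient along y at several x; fence face: along x at several y
    for x in (400,450,500,530):
        r=g[int((600-x)*2)-6:int((600-x)*2)+6].mean(0).sum(1); r=cv2.GaussianBlur(r[None],(0,0),2)[0]; d=np.diff(r)
        lo,hi=int((200+170)*2),int((200+240)*2); i=lo+np.argmin(d[lo:hi]); print("edge x",x,"y",200-i/2-.25, end=" ; ")
        lo,hi=0,int((200-90)*2); i=lo+np.argmax(d[lo:hi]); print("left y",200-i/2-.25)
    for y in (100,-40,-100,-180):
        q=int((200-y)*2); r=g[:,q-6:q+6].mean(1).sum(1); r=cv2.GaussianBlur(r[None],(0,0),2)[0]; d=np.diff(r)
        lo,hi=int((600-585)*2),int((600-535)*2); i=lo+np.argsort(-abs(d[lo:hi]))[:6]; print("fence y",y,"x",600-i/2-.25)
E
```

```text
top
0.8
(476.134765625, 4.9007415771484375)
(33.914756774902344, 170.68028259277344)
14.525832176208496
[[438.3  83.3]
 [481.1 -82. ]
 [514.  -73.5]
 [471.1  91.8]]
[488.4 -44.4]
16
edge x 400 y -199.25 ; left y 131.25
edge x 450 y -199.25 ; left y 130.75
edge x 500 y -197.75 ; left y 129.75
edge x 530 y -198.25 ; left y 131.25
fence y 100 x [540.8 541.2 540.2 541.8 539.8 542.2]
fence y -40 x [540.8 540.2 541.2 539.8 541.8 539.2]
fence y -100 x [539.8 539.2 540.2 538.8 540.8 538.2]
fence y -180 x [540.2 540.8 539.8 541.2 539.2 541.8]
scene
0.56
(472.206298828125, 0.3347015380859375)
(41.331382751464844, 178.7229461669922)
14.896278381347656
[[429.3  81.4]
 [475.2 -91.3]
 [515.1 -80.7]
 [469.2  92. ]]
[484.1 -45.5]
14
edge x 400 y -199.75 ; left y 129.75
edge x 450 y -199.75 ; left y 129.25
edge x 500 y -200.25 ; left y 129.25
edge x 530 y -199.75 ; left y 129.25
fence y 100 x [538.8 538.2 539.2 537.8 539.8 537.2]
fence y -40 x [539.2 538.8 539.8 538.2 540.2 537.8]
fence y -100 x [539.2 539.8 538.8 540.2 538.2 540.8]
fence y -180 x [538.8 539.2 538.2 539.8 537.8 540.2]
```

View pics/r_top.png

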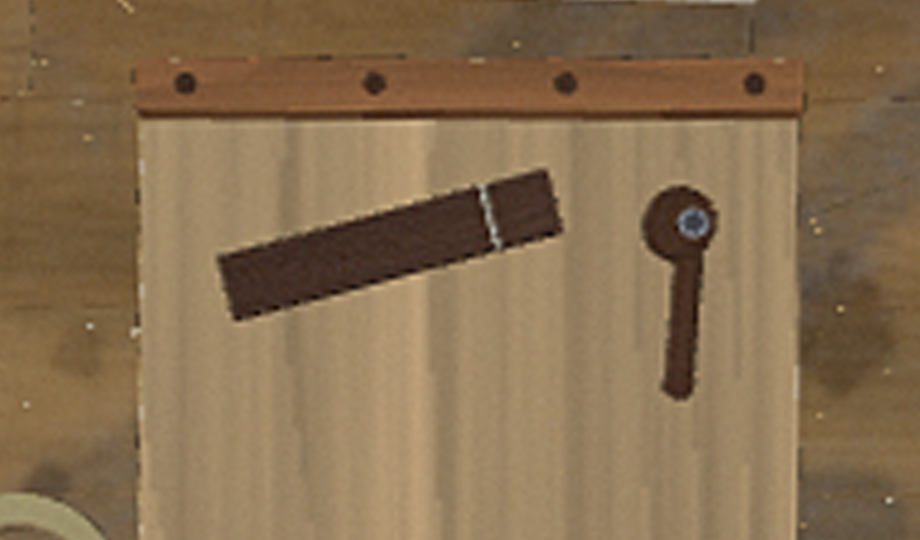

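Request:
send_rows(
  offset=[
    [0, 0, 0],
    [0, 0, 0],
    [-0.4, -0.9, 0],
    [-0.4, -0.9, 0],
    [-0.4, -0.9, 0],
    [-0.4, -0.9, 0],
    [-0.4, -0.9, 0],
    [-0.4, -0.9, 0],
    [-0.4, -0.9, 0],
    [-0.4, -0.9, 0],
    [-0.4, -0.9, 0],
    [-0.4, -0.9, 0],
    [-0.4, -0.9, 0],
    [-0.4, -0.9, 0],
    [0, 0, 0],
  ],
  rot=[
    [0, 0, -0.9],
    [0, 0, -0.9],
    [0, 0, 0],
    [0, 0, 0],
    [0, 0, 0],
    [0, 0, 0],
    [0, 0, 0],
    [0, 0, 0],
    [0, 0, 0],
    [0, 0, 0],
    [0, 0, 0],
    [0, 0, 0],
    [0, 0, 0],
    [0, 0, 0],
    [0, 0, 0],
  ],
  jaw=[100, 100, 100, 100, 100, 100, 100, 100, 100, 100, 100, 100, 100, 100, 100],
)

```text
t: 2.78
ee_pos: [418.8, 4.3, 231.6]
orientation: [0.003, 1.0, -0.0, 0.0]
wrist_force: [0.5, 1.9, -0.1]
gripper_width: 1.0
gripper_force: 0.0
```

Request:
send_rows(
  offset=[
    [0, 0, 1],
    [0, 0, 1],
    [0, 0, 1],
    [0, 0, 0.9],
    [0, 0, 0.36],
    [0, 0, 0],
    [0, 0, 0],
  ],
  rot=[
    [0, 0, 0],
    [0, 0, 0],
    [0, 0, 0],
    [0, 0, 0],
    [0, 0, 0],
    [0, 0, 0],
    [0, 0, 0],
  ],
  jaw=[100, 100, 100, 100, 100, 100, 100],
)

```text
t: 3.65
ee_pos: [418.5, 7.4, 19.2]
orientation: [-0.001, 1.0, -0.0, 0.001]
wrist_force: [0.6, 0.4, 0.6]
gripper_width: 1.0
gripper_force: 0.0
```

Request:
send_rows(
  offset=[
    [0, 0, 0.04],
    [0, 0, 0.04],
    [0, 0, 0],
  ],
  rot=[
    [0, 0, 0],
    [0, 0, 0],
    [0, 0, 0],
  ],
  jaw=[100, 100, 100],
)

```text
t: 4.03
ee_pos: [417.8, 7.0, 14.5]
orientation: [-0.0, 1.0, -0.0, 0.0]
wrist_force: [-0.6, 0.6, 0.4]
gripper_width: 1.002
gripper_force: 0.0
```

Request:
send_rows(
  offset=[
    [0, 0, 0.04],
    [0, 0, 0.04],
    [0, 0, 0.02],
    [0, 0, 0],
  ],
  rot=[
    [0, 0, 0],
    [0, 0, 0],
    [0, 0, 0],
    [0, 0, 0],
  ],
  jaw=[100, 100, 100, 100],
)

```text
t: 4.53
ee_pos: [417.5, 7.0, 9.1]
orientation: [-0.0, 1.0, 0.0, -0.0]
wrist_force: [0.5, -0.3, -0.4]
gripper_width: 0.999
gripper_force: 0.0
```

Request:
send_rows(
  offset=[
    [0, 0, 0.02],
    [0, 0, 0.02],
    [0, 0, 0],
  ],
  rot=[
    [0, 0, 0],
    [0, 0, 0],
    [0, 0, 0],
  ],
  jaw=[100, 100, 100],
)

```text
t: 4.9
ee_pos: [417.6, 7.0, 7.2]
orientation: [-0.0, 1.0, 0.0, -0.0]
wrist_force: [0.2, 0.5, 0.0]
gripper_width: 1.008
gripper_force: 0.0
```

Request:
send_rows(
  offset=[
    [0, 0, 0.02],
    [0, 0, 0],
  ],
  rot=[
    [0, 0, 0],
    [0, 0, 0],
  ],
  jaw=[100, 100],
)

```text
t: 5.15
ee_pos: [417.6, 7.0, 6.2]
orientation: [-0.0, 1.0, 0.0, -0.0]
wrist_force: [-0.7, 0.5, -0.1]
gripper_width: 0.997
gripper_force: 0.0
```

Request:
send_rows(
  offset=[
    [0, 0, 0.02],
    [0, 0, 0],
  ],
  rot=[
    [0, 0, 0],
    [0, 0, 0],
  ],
  jaw=[100, 100],
)

```text
t: 5.4
ee_pos: [417.6, 7.0, 5.2]
orientation: [-0.0, 1.0, 0.0, -0.0]
wrist_force: [-0.3, -1.2, 0.1]
gripper_width: 0.998
gripper_force: 0.0
```

Request:
send_rows(
  offset=[
    [0, 0, 0.015],
    [0, 0, 0],
  ],
  rot=[
    [0, 0, 0],
    [0, 0, 0],
  ],
  jaw=[100, 100],
)

```text
t: 5.65
ee_pos: [417.8, 7.0, 4.8]
orientation: [-0.0, 1.0, -0.0, -0.0]
wrist_force: [-0.9, 0.6, 4.6]
gripper_width: 0.994
gripper_force: 2.4
```

Request:
send_rows(
  offset=[
    [0, 0, -0.02],
    [-0.1, 0, 0],
    [-0.1, 0, 0],
    [-0.1, 0, 0],
    [-0.1, 0, 0],
    [-0.1, 0, 0],
    [-0.1, 0, 0],
    [-0.1, 0, 0],
    [-0.1, 0, 0],
    [-0.1, 0, 0],
    [-0.1, 0, 0],
    [-0.1, 0, 0],
    [-0.1, 0, 0],
    [0, 0, 0],
  ],
  rot=[
    [0, 0, 0],
    [0, 0, 0],
    [0, 0, 0],
    [0, 0, 0],
    [0, 0, 0],
    [0, 0, 0],
    [0, 0, 0],
    [0, 0, 0],
    [0, 0, 0],
    [0, 0, 0],
    [0, 0, 0],
    [0, 0, 0],
    [0, 0, 0],
    [0, 0, 0],
  ],
  jaw=[100, 100, 100, 100, 100, 100, 100, 100, 100, 100, 100, 100, 100, 100],
)

```text
t: 7.4
ee_pos: [478.4, 6.9, 5.7]
orientation: [-0.0, 1.0, -0.0, 0.0]
wrist_force: [0.9, 0.2, 0.9]
gripper_width: 1.0
gripper_force: 0.0
```

Request:
send_rows(
  offset=[
    [-0.06, 0, 0],
    [-0.06, 0, 0],
    [-0.06, 0, 0],
    [-0.06, 0, 0],
    [0, 0, 0],
  ],
  rot=[
    [0, 0, 0],
    [0, 0, 0],
    [0, 0, 0],
    [0, 0, 0],
    [0, 0, 0],
  ],
  jaw=[100, 100, 100, 100, 100],
)

```text
t: 8.02
ee_pos: [490.2, 7.0, 5.7]
orientation: [-0.0, 1.0, -0.0, 0.0]
wrist_force: [0.6, -0.1, 0.3]
gripper_width: 1.002
gripper_force: 0.0
```

```bash
python3 - <<'E'
from h import *
c=cam("top"); im=rect(c,18,330,600,-260,200); cv2.imwrite("pics/r1.png",im[:,:,::-1])
E
```

```text
(no output)
```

View pics/r1.png

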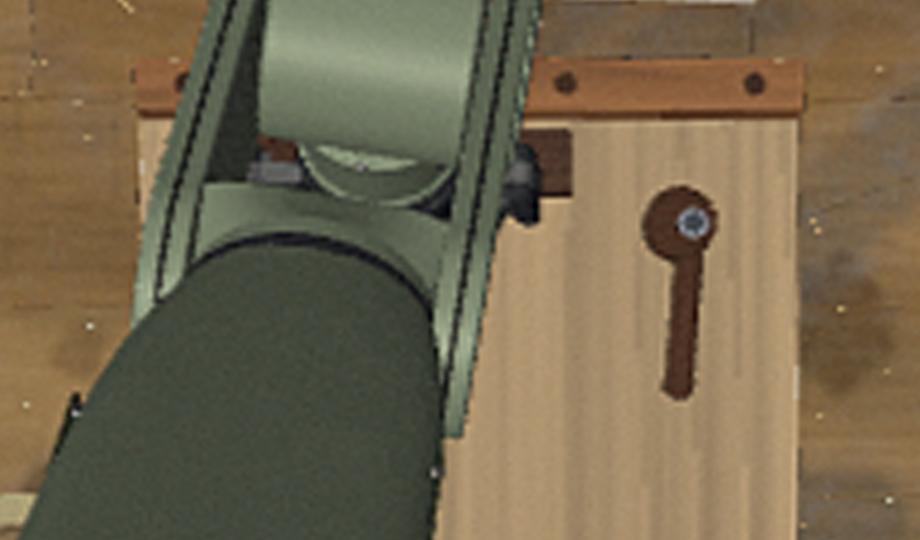

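The blank is now square to the fence (right end at crop (570,160)) with a few millimetres left to go. I'll push it home.

Request:
send_rows(
  offset=[
    [-0.04, 0, 0],
    [-0.04, 0, 0],
    [-0.04, 0, 0],
    [0, 0, 0],
  ],
  rot=[
    [0, 0, 0],
    [0, 0, 0],
    [0, 0, 0],
    [0, 0, 0],
  ],
  jaw=[100, 100, 100, 100],
)

```text
t: 8.57
ee_pos: [496.1, 7.0, 5.6]
orientation: [-0.0, 1.0, -0.0, 0.0]
wrist_force: [-0.5, 0.3, 0.2]
gripper_width: 0.999
gripper_force: 0.0
```

Request:
send_rows(
  offset=[
    [-0.03, 0, 0],
    [0, 0, 0],
  ],
  rot=[
    [0, 0, 0],
    [0, 0, 0],
  ],
  jaw=[100, 100],
)

```text
t: 8.82
ee_pos: [497.0, 7.1, 5.5]
orientation: [-0.0, 1.0, 0.0, -0.0]
wrist_force: [0.4, 0.4, -0.1]
gripper_width: 1.002
gripper_force: 0.4
```

Request:
send_rows(
  offset=[
    [-0.03, 0, 0],
    [0, 0, 0],
  ],
  rot=[
    [0, 0, 0],
    [0, 0, 0],
  ],
  jaw=[100, 100],
)

```text
t: 9.07
ee_pos: [497.0, 7.1, 5.2]
orientation: [-0.0, 1.0, 0.0, -0.002]
wrist_force: [-6.0, -0.2, 4.4]
gripper_width: 0.996
gripper_force: 2.6
```

Request:
send_rows(
  offset=[
    [-0.03, 0, 0],
    [0, 0, 0],
  ],
  rot=[
    [0, 0, 0],
    [0, 0, 0],
  ],
  jaw=[100, 100],
)

```text
t: 9.32
ee_pos: [497.0, 7.2, 4.9]
orientation: [-0.0, 1.0, 0.0, -0.004]
wrist_force: [-8.8, -0.8, 6.6]
gripper_width: 0.997
gripper_force: 4.9
```

Request:
send_rows(
  offset=[
    [0.3, 0, 0],
    [0, 0, -1],
    [0, 0, -0.1],
    [-0.76, 0.97, 0],
    [0, 0.97, 0],
    [0, 0, 0],
    [0, 0, 0],
    [0, 0, 0],
    [0, 0, 0],
    [0, 0, 0],
    [0, 0, 0],
    [0, 0, 0],
    [0, 0, 0],
    [0, 0, 0],
    [0, 0, 0],
  ],
  rot=[
    [0, 0, 0],
    [0, 0, 0],
    [0, 0, 0],
    [0, 0, 0],
    [0, 0, 0],
    [0, 0, 1],
    [0, 0, 1],
    [0, 0, 1],
    [0, 0, 1],
    [0, 0, 1],
    [0, 0, 1],
    [0, 0, 1],
    [0, 0, 1],
    [0, 0, 1],
    [0, 0, 0],
  ],
  jaw=[100, 100, 100, 0, 0, 0, 0, 0, 0, 0, 0, 0, 0, 0, 0],
)

```text
t: 11.2
ee_pos: [522.8, 104.1, 59.9]
orientation: [0.706, 0.708, -0.0, -0.0]
wrist_force: [-0.8, 0.5, 1.0]
gripper_width: -0.003
gripper_force: 0.0
```

```bash
python3 - <<'E'
from h import *
np.set_printoptions(precision=1,suppress=True)
c=cam("scene"); print(blank("scene",c)); im=rect(c,28.5,440,600,-220,180); cv2.imwrite("pics/r2.png",im[:,:,::-1])
c=cam("top"); print(blank("top",c))
E
```

```text
(0.67, (520.4091186523438, -4.056327819824219), (36.43572235107422, 174.3813018798828), 0.6063017249107361, array([[501.3,  82.9],
       [503.1, -91.4],
       [539.5, -91. ],
       [537.7,  83.3]], dtype=float32), array([521.2, -51.5]), 14)
(0.57, (524.0119018554688, -9.26055908203125), (34.84357833862305, 150.21890258789062), 0.9346480369567871, array([[505.4,  65.6],
       [507.8, -84.6],
       [542.7, -84.1],
       [540.2,  66.1]], dtype=float32), array([523.3, -51.3]), 20)
```

View pics/r2.png

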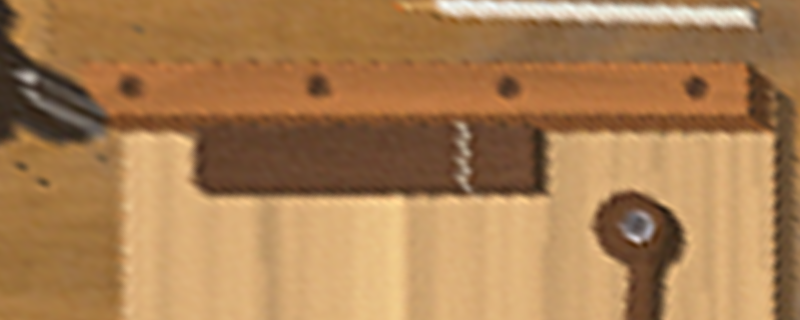

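Request:
send_rows(
  offset=[
    [0, 0, 0.5],
    [0, 0, 0.33],
    [0, 0, 0],
    [-0.1, 0, 0],
    [-0.1, 0, 0],
    [-0.1, 0, 0],
    [-0.1, 0, 0],
    [-0.1, 0, 0],
    [-0.1, 0, 0],
    [-0.1, 0, 0],
    [-0.1, 0, 0],
    [0, 0, 0],
  ],
  rot=[
    [0, 0, 0],
    [0, 0, 0],
    [0, 0, 0],
    [0, 0, 0],
    [0, 0, 0],
    [0, 0, 0],
    [0, 0, 0],
    [0, 0, 0],
    [0, 0, 0],
    [0, 0, 0],
    [0, 0, 0],
    [0, 0, 0],
  ],
  jaw=[0, 0, 0, 0, 0, 0, 0, 0, 0, 0, 0, 0],
)

```text
t: 12.9
ee_pos: [523.4, 63.5, 19.1]
orientation: [0.707, 0.707, 0.0, 0.0]
wrist_force: [-0.2, -0.3, -0.5]
gripper_width: -0.0
gripper_force: 0.0
```

```bash
python3 - <<'E'
from h import *
np.set_printoptions(precision=1,suppress=True)
c=cam("scene"); print(blank("scene",c)); im=rect(c,28.5,440,600,-220,180); cv2.imwrite("pics/r3.png",im[:,:,::-1])
c=cam("top"); print(blank("top",c))
E
```

```text
(0.87, (520.2244873046875, -38.59754180908203), (178.1153106689453, 38.468570709228516), 89.62214660644531, array([[ 500.4, -127.5],
       [ 538.9, -127.8],
       [ 540. ,   50.3],
       [ 501.6,   50.6]], dtype=float32), array([520.6, -84.6]), 21)
(0.71, (522.7084350585938, -50.352500915527344), (135.5150909423828, 33.572208404541016), 89.7103500366211, array([[ 505.6, -118. ],
       [ 539.2, -118.2],
       [ 539.8,   17.3],
       [ 506.3,   17.5]], dtype=float32), array([524.7, -84.5]), 14)
```

View pics/r3.png

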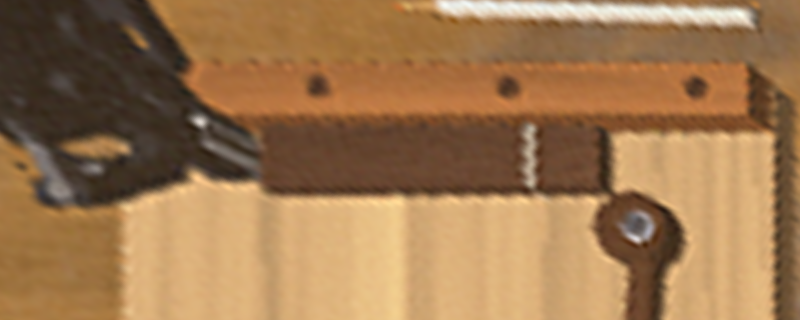

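The blank is still flat on the fence, with its line at crop (530,155), and its right end is just entering past the cam. I'll keep sliding it.

Request:
send_rows(
  offset=[
    [-0.1, 0, 0],
    [-0.1, 0, 0],
    [-0.1, 0, 0],
    [-0.1, 0, 0],
    [-0.1, 0, 0],
    [-0.1, 0, 0],
    [-0.1, 0, 0],
    [-0.1, 0, 0],
    [-0.1, 0, 0],
    [-0.1, 0, 0],
    [-0.1, 0, 0],
    [-0.1, 0, 0],
    [-0.1, 0, 0],
    [-0.1, 0, 0],
    [-0.1, 0, 0],
    [-0.1, 0, 0],
    [-0.1, 0, 0],
    [-0.1, 0, 0],
    [-0.1, 0, 0],
    [0, 0, 0],
  ],
  rot=[
    [0, 0, 0],
    [0, 0, 0],
    [0, 0, 0],
    [0, 0, 0],
    [0, 0, 0],
    [0, 0, 0],
    [0, 0, 0],
    [0, 0, 0],
    [0, 0, 0],
    [0, 0, 0],
    [0, 0, 0],
    [0, 0, 0],
    [0, 0, 0],
    [0, 0, 0],
    [0, 0, 0],
    [0, 0, 0],
    [0, 0, 0],
    [0, 0, 0],
    [0, 0, 0],
    [0, 0, 0],
  ],
  jaw=[0, 0, 0, 0, 0, 0, 0, 0, 0, 0, 0, 0, 0, 0, 0, 0, 0, 0, 0, 0],
)

```text
t: 15.6
ee_pos: [523.2, -31.4, 19.0]
orientation: [0.707, 0.707, -0.0, 0.0]
wrist_force: [0.8, -1.0, 0.6]
gripper_width: -0.001
gripper_force: 0.0
```

```bash
cat >> h.py <<'E'
def line_edge(n):
    c=cam(n); out={}
    # pencil line: bright peak along y on plane 28.5, rows inside the blank
    g=rect(c,28.5,512,535,-260,0,.25).astype(float).mean(2).mean(0); g=cv2.GaussianBlur(g[None],(0,0),3)[0]
    b=cv2.GaussianBlur(g[None],(0,0),20)[0]; lo,hi=int(150/.25),int(215/.25); d=g-b
    i=lo+np.argmax(d[lo:hi]); w=np.arange(i-10,i+11); ww=np.clip(d[w],0,None); out["line"]=-(w@ww/ww.sum())*.25-.125
    # board edge near the blank and away
    for x in (400,430,460,490):
        r=rect(c,18,x-8,x+8,-240,-160,.25).astype(float).sum(2).mean(0); r=cv2.GaussianBlur(r[None],(0,0),4)[0]
        out["edge%d"%x]=-160-(np.argmax(abs(np.diff(r))[20:-20])+20)*.25-.25
    return c,{k:round(float(v),1) for k,v in out.items()}
E
python3 - <<'E'
from h import *
np.set_printoptions(precision=1,suppress=True)
for n in ("scene","top"):
    c,o=line_edge(n); b=blank(n,c); print(n,o,b and b[-2:], b and b[3:5])
    if n=="scene": a=[rect(c,28.5,440,560,-260,-60)]
    else: a.append(rect(c,28.5,440,560,-260,-60))
cv2.imwrite("pics/r4.png",np.vstack(a)[:,:,::-1])
E
```

```text
scene {'line': -179.9, 'edge400': -200.0, 'edge430': -200.0, 'edge460': -200.0, 'edge490': -200.0} (array([ 519.7, -179.6]), 19) (89.60813903808594, array([[ 501. , -220.8],
       [ 536.9, -221. ],
       [ 538.1,  -45.8],
       [ 502.2,  -45.5]], dtype=float32))
top {'line': -179.4, 'edge400': -199.2, 'edge430': -198.8, 'edge460': -198.0, 'edge490': -197.8} (array([ 523. , -179.4]), 24) (89.38812255859375, array([[ 504.4, -212.1],
       [ 540.2, -212.5],
       [ 541.5,  -94.1],
       [ 505.6,  -93.8]], dtype=float32))
```

View pics/r4.png

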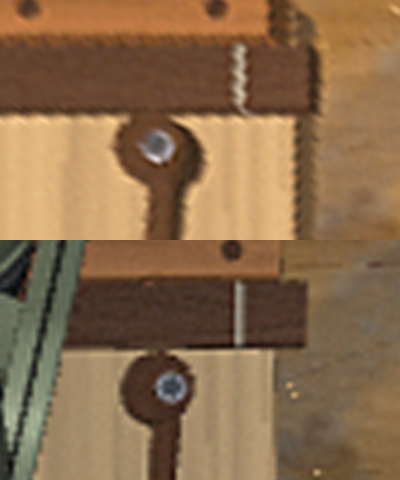

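Request:
send_rows(
  offset=[
    [-0.08, 0, 0],
    [-0.08, 0, 0],
    [-0.08, 0, 0],
    [-0.08, 0, 0],
    [-0.02, 0, 0],
    [0, 0, 0],
  ],
  rot=[
    [0, 0, 0],
    [0, 0, 0],
    [0, 0, 0],
    [0, 0, 0],
    [0, 0, 0],
    [0, 0, 0],
  ],
  jaw=[0, 0, 0, 0, 0, 0],
)

```text
t: 16.55
ee_pos: [523.3, -48.2, 19.1]
orientation: [0.707, 0.707, 0.0, 0.0]
wrist_force: [0.4, -0.2, -0.4]
gripper_width: -0.002
gripper_force: 0.0
```

```bash
cat >> h.py <<'E'
def half(c,z,xs,ya,yb):
    # half-level crossing along y, averaged over x strips
    v=[]
    for x in xs:
        r=rect(c,z,x-3,x+3,yb,ya,.25).astype(float).sum(2).mean(0)
        A,B=np.median(r[:30]),np.median(r[-30:]); s=(r-A)/(B-A); i=np.argmax(s>.5)
        v.append(ya-(i-1+(.5-s[i-1])/(s[i]-s[i-1]))*.25-.125)
    return np.array(v)
E
python3 - <<'E'
from h import *
np.set_printoptions(precision=1,suppress=True)
for n in ("scene","top"):
    c,o=line_edge(n); b=blank(n,c); print(n,o,b and b[-2])
    r=half(c,18,range(380,500,8),-185,-218); l=half(c,18,range(440,530,8),145,118)
    print("R",r,np.median(r)); print("L",np.median(l))
E
```

```text
scene {'line': -196.3, 'edge400': -200.0, 'edge430': -200.0, 'edge460': -200.0, 'edge490': -200.0} [ 519.4 -196.2]
R [-199.4 -199.5 -199.4 -199.3 -199.5 -199.7 -199.6 -199.2 -199.4 -199.3
 -199.2 -199.  -199.2 -199.  -199.1] -199.2956414473684
L 129.4577296401515
top {'line': -195.9, 'edge400': -199.2, 'edge430': -198.8, 'edge460': -198.0, 'edge490': -197.8} [ 523.8 -195.8]
R [-199.1 -199.2 -199.2 -199.9 -200.  -198.9 -198.8 -198.6 -199.5 -199.2
 -198.3 -198.  -197.8 -197.9 -197.6] -198.9322033898305
L 130.44825643831956
```

Request:
send_rows(
  offset=[
    [-0.032, 0, 0],
    [-0.032, 0, 0],
    [0, 0, 0],
  ],
  rot=[
    [0, 0, 0],
    [0, 0, 0],
    [0, 0, 0],
  ],
  jaw=[0, 0, 0],
)

```text
t: 17.12
ee_pos: [523.2, -51.3, 19.0]
orientation: [0.707, 0.707, -0.0, 0.0]
wrist_force: [-0.6, 0.2, -0.7]
gripper_width: 0.001
gripper_force: 0.0
```

```bash
python3 - <<'E'
from h import *
np.set_printoptions(precision=1,suppress=True)
for n in ("scene","top"):
    c,o=line_edge(n); b=blank(n,c); print(n,o["line"],b and b[-2])
    for k in("saw_end","cut_line","cam_pivot","lever_tip"):
        for d in manip.pinpoint(n,k)[:1]: print(k,round(d["conf"],2),ray(c,d["pixel"],dict(saw_end=18,cut_line=28.5,cam_pivot=18,lever_tip=28)[k]).round(1))
E
```

```text
scene -199.3 [ 520.1 -199.1]
saw_end 0.97 [ 529.6 -194.9   18. ]
cut_line 0.52 [ 484.7 -146.    28.5]
cam_pivot 0.57 [ 495.5 -141.8   18. ]
lever_tip 0.91 [ 409.6 -133.4   28. ]
top -198.8 [ 521.4 -198.7]
saw_end 0.91 [ 520.6 -201.8   18. ]
cut_line 0.35 [ 406.1 -146.    28.5]
cam_pivot 0.83 [ 481.7 -147.    18. ]
lever_tip 0.67 [ 409.2 -139.7   28. ]
```

Request:
send_rows(
  offset=[
    [0.2, 0, 0],
    [0, 0, -1],
    [-0.85, -0.69, 0],
    [-0.85, -0.69, 0],
    [-0.85, -0.69, 0],
    [0, 0, 0],
    [0, 0, 0.6],
    [0, 0, 0.38],
    [0, 0, 0],
  ],
  rot=[
    [0, 0, 0],
    [0, 0, 0],
    [0, 0, 0],
    [0, 0, 0],
    [0, 0, 0],
    [0, 0, 0],
    [0, 0, 0],
    [0, 0, 0],
    [0, 0, 0],
  ],
  jaw=[0, 0, 0, 0, 0, 0, 0, 0, 0],
)

```text
t: 18.85
ee_pos: [420.2, -167.4, 19.3]
orientation: [0.707, 0.708, 0.0, -0.001]
wrist_force: [-0.1, -0.0, -0.3]
gripper_width: -0.002
gripper_force: 0.0
```

```bash
python3 - <<'E'
from h import *
for n in ("scene",):
    c,o=line_edge(n); b=blank(n,c); print(n,o["line"],b and b[-2])
cv2.imwrite("pics/r5.png",rect(c,28,370,560,-260,0)[:,:,::-1])
E
```

```text
scene -199.3 [ 519.91943844 -198.94592831]
```

View pics/r5.png

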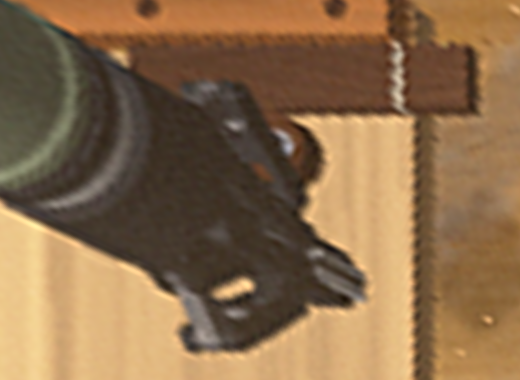

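The scene crop shows the line still over the board end, at (397,75). The fingers have come down right of the lever, so I'll swing it along the arc.

Request:
send_rows(
  offset=[
    [0.14, 0, 0],
    [0.1146, -0.0256, 0],
    [0.1146, -0.0256, 0],
    [0.1146, -0.0256, 0],
    [0.1146, -0.0256, 0],
    [0.1146, -0.0256, 0],
    [0.1146, -0.0256, 0],
    [0.1146, -0.0256, 0],
    [0.1146, -0.0256, 0],
    [0.1146, -0.0256, 0],
    [0.1146, -0.0256, 0],
    [0, 0, 0],
  ],
  rot=[
    [0, 0, 0],
    [0, 0, 0.5],
    [0, 0, 0.5],
    [0, 0, 0.5],
    [0, 0, 0.5],
    [0, 0, 0.5],
    [0, 0, 0.5],
    [0, 0, 0.5],
    [0, 0, 0.5],
    [0, 0, 0.5],
    [0, 0, 0.5],
    [0, 0, 0],
  ],
  jaw=[0, 0, 0, 0, 0, 0, 0, 0, 0, 0, 0, 0],
)

```text
t: 20.45
ee_pos: [429.8, -105.1, 20.4]
orientation: [0.939, 0.343, 0.0, 0.0]
wrist_force: [0.0, 0.4, 0.3]
gripper_width: 0.0
gripper_force: 0.0
```

```bash
python3 - <<'E'
from h import *
for n in ("scene","top"):
    c,o=line_edge(n); b=blank(n,c); print(n,o["line"],b and b[-2])
    if n=="scene":a=[rect(c,28,370,560,-260,0)]
    else:a.append(rect(c,28,370,560,-260,0))
cv2.imwrite("pics/r6.png",np.hstack(a)[:,:,::-1])
E
```

```text
scene -199.3 None
top -199.1 None
  return _methods._mean(a, axis=axis, dtype=dtype,
  ret = ret.dtype.type(ret / rcount)
```

View pics/r6.png

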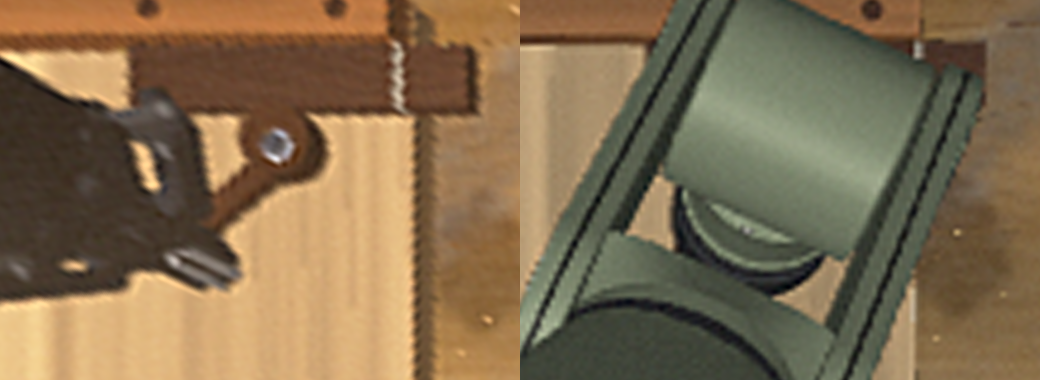

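The lever is about 50° round and the line hasn't moved. I'll continue.

Request:
send_rows(
  offset=[
    [0.1146, -0.0256, 0],
    [0.1146, -0.0256, 0],
    [0.1146, -0.0256, 0],
    [0.1146, -0.0256, 0],
    [0, 0, 0],
  ],
  rot=[
    [0, 0, 0.5],
    [0, 0, 0.5],
    [0, 0, 0.5],
    [0, 0, 0.5],
    [0, 0, 0],
  ],
  jaw=[0, 0, 0, 0, 0],
)

```text
t: 21.28
ee_pos: [445.6, -88.9, 19.9]
orientation: [0.985, 0.174, -0.0, -0.0]
wrist_force: [-2.1, 0.0, 0.8]
gripper_width: 0.0
gripper_force: 0.5
```

Request:
send_rows(
  offset=[
    [0.1146, -0.0256, 0],
    [0.1146, -0.0256, 0],
    [0, 0, 0],
  ],
  rot=[
    [0, 0, 0.5],
    [0, 0, 0.5],
    [0, 0, 0],
  ],
  jaw=[0, 0, 0],
)

```text
t: 21.65
ee_pos: [455.5, -82.9, 19.8]
orientation: [0.996, 0.088, -0.001, -0.0]
wrist_force: [-0.8, 0.6, -0.2]
gripper_width: 0.002
gripper_force: 0.6
```

```bash
python3 - <<'E'
from h import *
c,o=line_edge("scene"); print(o["line"])
E
```

```text
-199.3
```

Request:
send_rows(
  offset=[
    [0.1146, -0.0256, 0],
    [0, 0, 0],
  ],
  rot=[
    [0, 0, 0.5],
    [0, 0, 0],
  ],
  jaw=[0, 0],
)

```text
t: 21.95
ee_pos: [461.2, -80.7, 19.8]
orientation: [0.999, 0.044, -0.0, -0.0]
wrist_force: [-0.3, 0.6, 0.3]
gripper_width: 0.003
gripper_force: 0.6
```

Request:
send_rows(
  offset=[
    [0.05, 0, 0],
    [0, 0, 0],
  ],
  rot=[
    [0, 0, 0],
    [0, 0, 0],
  ],
  jaw=[0, 0],
)

```text
t: 22.2
ee_pos: [462.4, -80.5, 19.7]
orientation: [0.999, 0.045, -0.002, -0.0]
wrist_force: [-5.9, -1.1, 4.9]
gripper_width: -0.001
gripper_force: 3.1
```

Request:
send_rows(
  offset=[
    [0.04, 0, 0],
    [0, 0, 0],
  ],
  rot=[
    [0, 0, 0],
    [0, 0, 0],
  ],
  jaw=[0, 0],
)

```text
t: 22.45
ee_pos: [462.5, -80.4, 19.4]
orientation: [0.999, 0.045, -0.004, -0.001]
wrist_force: [-10.4, -2.2, 7.5]
gripper_width: -0.003
gripper_force: 5.4
```

Request:
send_rows(
  offset=[
    [0.04, 0, 0],
    [0, 0, 0],
    [-0.4, 0, 0],
    [-0.4, 0, 0],
    [0, 0, -1],
    [0, 0, -1],
    [-0.8, 0, -0.6],
    [0, 0.9, 0],
    [0, 0.9, 0],
    [0, 0.9, 0],
    [0, 0.9, 0],
    [0, 0, 0],
  ],
  rot=[
    [0, 0, 0],
    [0, 0, 0],
    [0, 0, 0],
    [0, 0, 0],
    [0, 0, 0],
    [0, 0, 0],
    [0, 0, 0],
    [0, 0, 0],
    [0, 0, 0],
    [0, 0, 0],
    [0, 0, 0],
    [0, 0, 0],
  ],
  jaw=[0, 0, 0, 0, 0, 0, 0, 0, 0, 0, 0, 0],
)

```text
t: 23.95
ee_pos: [405.4, -270.4, 150.9]
orientation: [0.999, 0.042, 0.002, 0.002]
wrist_force: [0.0, 1.7, -0.5]
gripper_width: 0.004
gripper_force: 0.0
```

```bash
python3 - <<'E'
from h import *
print(manip.get_obs()["ee_pos"])
for n in ("scene","top"):
    c,o=line_edge(n); b=blank(n,c); print(n,o,b and b[-2], b and b[3])
    r=half(c,18,range(380,460,8),-185,-218); print(np.median(r))
    if n=="scene":a=[rect(c,28,370,560,-260,-20)]
    else:a.append(rect(c,28,370,560,-260,-20))
cv2.imwrite("pics/r7.png",cv2.resize(np.hstack(a)[:,:,::-1],(800,317)))
E
```

```text
[ 405.35711442 -270.35545699  150.91453875]
scene {'line': -199.3, 'edge400': -200.0, 'edge430': -200.0, 'edge460': -190.0, 'edge490': -200.0} [ 519.5359748  -199.21010608] 89.46924591064453
-199.3914096444127
top {'line': -198.8, 'edge400': -229.0, 'edge430': -199.0, 'edge460': -198.0, 'edge490': -197.8} [ 522.95906706 -198.76725004] 0.9308066368103027
-196.79028251979395
```

View pics/r7.png

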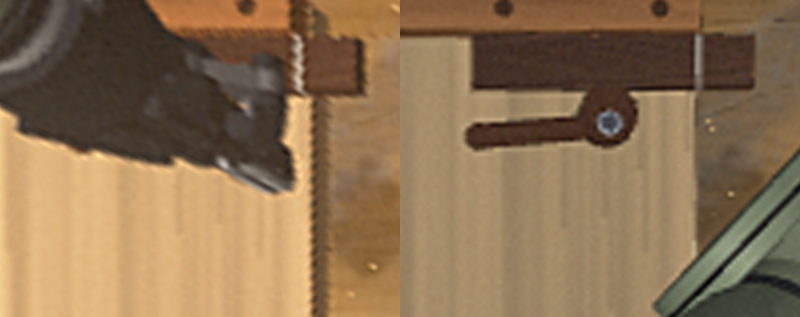

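The top crop shows the lever closed, pointing left, with its tip at (475,136). The blank is flat on the fence and the line at (699,60) sits at the board's end. The arm is clear, so I'm handing the job in.

```bash
python3 -c "from workcell import manip; print(manip.close_job())"
```

```text
the job is handed in; nothing more can be done
None
```

The job is handed in: the blank is square against the fence, its pencil line is within about 0.5 mm of the board's right-hand end as measured from the camera images, and the cam lever is swung over to its stop; the blank was only pushed, never lifted.

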